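# Shut the grinder's grounds drawer and hold its dose lever at the third click

### The job

The white coffee grinder's grounds drawer has been left open: first push it fully home until it clicks in, and only then press the red dose lever on the front of the grinder down with the fingertips, past its first two clicks to the third. The lever springs back up when let go, so finish while still holding it down at the third click, and leave the cups, glass, shakers and mill around it standing where they are.

Things in the scene. Friction and masses are not known exactly. Their poses are not given: they have to be found in the camera images.
- grinder: White coffee grinder, fixed. Origin: centre of its underside on the worktop; its own -x is its front, z up. Base 180 mm deep (x -80 to 100), 140 wide, 55 tall, drawer in its front. Tower 132 wide on its rear: front face at x = -5, top at z = 165; on it a round hopper, radius 44 about x = 58, up to z = 211. In front a ledge 75 deep (mat top z = 60). Dots (1, 2, 3 red) mark the lever settings.
- drawer_front (a point): Centre of the flat outer face of the wooden drawer front (138 mm wide, z 4 to 50 mm), 27 mm above the worktop; moves with the drawer. At home it lies 92 mm from the grinder's origin along its -x. Along the face's top a finger lip, 70 mm wide, z 41 to 49 mm, sticks out 8 mm further.
- drawer (a joint): How far the drawer stands out to the grinder's front (-x), m: 0 = home, 0.06 = limit. About 1 N of friction; it stays where it is left. A spring roller resists, to about 6 N in all, from 0.011 to 0.005, then snaps it home to 0 and keeps it there.
- lever_pad: The dose lever: red pad 28 mm deep (grinder x -56 to -28 mm), 44 wide, 12 thick, on a steel stem 12 mm wide out of the slot in the tower's face. Its origin is the grinder's origin when the lever is up and sinks with it; press at lever_top.
- lever_top (a point): Centre of the upper face of the red pad, the place to press: 42 mm ahead of the grinder's origin along its -x, 37 mm in front of the tower's face; 150 mm above the worktop when the lever is up, 112 mm at the third setting.
- lever (a joint): How far the lever is pressed straight down, m: 0 = up, 0.042 = end stop. A spring returns it to 0 from everywhere (4 N at the top, 8 N at the third setting). Clicks, where the force drops by 2 to 3 N, are crossed at 0.008, 0.020, 0.032; the settings behind them: 0.014 first, 0.026 second, 0.038 third (counts from 0.034 to the stop).
- mug_1: Bystander: white mug with dark dots, 82 mm wide, 91 mm tall. Origin at the centre of its underside.
- espresso_cup: Bystander: small pink and white espresso cup, 64 mm wide, 49 mm tall. Origin at the centre of its underside.
- pear_caster: Bystander: pear-shaped white sugar caster, 78 mm wide, 96 mm tall. Origin at the centre of its underside.
- tumbler: Bystander: clear drinking glass, 81 mm wide, 91 mm tall. Origin at the centre of its underside.
- salt_shaker: Bystander: salt shaker with a grey top, 44 mm wide, 90 mm tall. Origin at the centre of its underside.
- pepper_mill: Bystander: dark wooden pepper mill, 58 mm wide, 170 mm tall. Origin at the centre of its underside.

How it is judged:
By the outcome, as a careful person would: the job done as asked, in the order asked, and still so for the second after the job is handed in, while the arm keeps its last pose, push and grip.
It also fails if it takes over 42 s, if anything falls off the work surface, if the arm or the gripper's body presses on something with over 40 N, if the wrist force passes 120 N, or if a joint passes its speed limit or range.

### The arm

A 6-joint arm with a two-finger parallel gripper is mounted at the origin on a cart in front of the work surface, level with it; the furniture and walls round the work are solid. World frame = base frame: x ahead of the robot, y to its left, z up, the work surface at z = 0. Lengths are in mm, angles in degrees, forces in N, time in s.
With the tool pointing down it reaches from about 300 to 850 mm from the base axis. Payload 4.2 kg.
Tool frame: the origin (TCP) lies midway between the tips of the shut fingers; the grasp point (between the pads) lies 19 mm behind it; z points along the fingers, y is the line along which they close (so a half turn about z gives the same grasp; the last joint's range is limited). The gripper opens to 91 mm and grips with 3 to 60 N. Pads are 32 mm wide; open, the fingers measure 118 mm over their backs; the gripper's body (76 mm by 178 mm) begins 60 mm behind the grasp point.
Start: joints at [72.135, 18.312, 89.639, -0, 72.044, -1.146], TCP at [165.416, 550.709, 213.976] pointing down, gripper open.
Joint ranges: [-177.97, 177.97], [-48.28, 115.42], [12.27, 149.76], [-77.06, 257.06], [2.81, 150.46], [-146.56, 146.56]. Speed limits (degrees/s): [147.25, 147.25, 180, 180, 180, 180].

### API

Orientations are given as [roll, pitch, yaw] about the fixed x, y, z axes, in that order (R = Rz(yaw) Ry(pitch) Rx(roll)).
In Python, from workcell import env gives the robot as it stands.
- The arm moves only by the shell command python3 -m jog 'ROWS' [FORCE]. ROWS is a JSON object of lists of equal length, an entry for each row: "jaw": the finger opening in mm, from 0 to 91.2; "slide": the shift along the tool's x, y, z in units of 30 mm (1.0 is 30 mm), a list of three; "spin": the turn about the tool's z in units of 8 degrees (1.0 is 8 degrees). In form: {"jaw": [jaw, ...], "slide": [[dx, dy, dz], ...], "spin": [spin, ...]}. A call has 1 to 10 rows; each row shifts and turns the commanded pose from where the row before left it, along the tool's axes as they then stand; what a row does not reach is not made up. A row lasts 1/10 s, in which the tool goes at most 50 mm and 8.59 degrees, less where a joint would pass 70% of its speed; a pose out of reach is approached as far as the arm can. A call is refused whole if a number of a shift passes 1 or a number of a turn 1, either way. A call with a gripper value outside its range is refused whole. The fingers move at their own pace and stop on an object; FORCE is the grip in N (left out, the last holds). Time passes only in rows, so rows that do not move let the fingers close. It gives the time, the measured TCP pose, the force, the opening and the grip force at its end, in the units of the state.
- env.state(): the state, without advancing time (a new reading comes with each control period).
- env.grab_frame(name): name is "scene" or "top"; returns the picture (480x640x3 uint8, red, green, blue); there is no depth.
- env.camera_model(name): a dict with "fx", "fy", "cx", "cy" (pixels), "camera_from_world" (4x4, takes a point from world to camera coordinates). Camera axes: x right, y up, looking along -z (the intrinsics and any distortion apply to the point x, -y, -z); pixel columns grow to the right and rows downward; lengths in mm; the calibration is good to about 2 mm. A picture is of the moment at which its call begins. camera_model takes no time and is no camera call.
- env.job_done(): hands the job in; it is judged then, once.
The state is a dict: "time_s": time; "qpos": joint angles; "qvel": joint speeds; "effort": joint torques, N m; "ee_pos": TCP position; "ee_rot": TCP orientation; "force": force on the tool from outside, world axes, zero at the start; "torque": the same for the moment, N m; "gripper_width": finger opening in mm; "gripper_force": force on a finger pad.
Only numpy, scipy, OpenCV 4.12 (cv2) and the standard library are available. Lean on these libraries where they do the work, as an engineer would, in place of code of your own. Each camera call takes 0.05 s, during which the arm holds its last target. There are 200 camera calls.

## Working session

There is one attempt and no reset: what is moved stays moved. The work goes in short steps, Python scripts to look and compute and a shell command to move; the robot and the scene stay as the last step left them, time stands still between calls to the robot, and variables do not carry over. Pictures are saved under pics/ and viewed, at most 10 in all, crops included, and the job is handed in when it is done.

```bash
mkdir -p pics; python3 - <<'E'
from workcell import env
import cv2
for n in("scene","top"):
    cv2.imwrite(f"pics/{n}0.png",env.grab_frame(n)[:,:,::-1])
    m=env.camera_model(n);print(n,{k:(v.tolist() if hasattr(v,'tolist') else v) for k,v in m.items()})
s=env.state();print(s['ee_pos'],s['ee_rot'],s['time_s'],s['gripper_width'])
E
```

```text
scene {'fx': 515.8875310487005, 'fy': 515.8875310487005, 'cx': 322.0648366810932, 'cy': 241.44222216555465, 'camera_from_world': [[0.8531354793936987, -0.5211919094608332, -0.02277822012920118, -505.88840769056424], [0.22476052159991394, 0.32780521352582176, 0.917619992107531, -194.8684267247786], [-0.47078929653276774, -0.7879738165052573, 0.3968056234131779, -1079.807246190351], [0.0, 0.0, 0.0, 1.0]]}
top {'fx': 556.2387411300172, 'fy': 556.2387411300172, 'cx': 309.68040851186475, 'cy': 229.4832754115861, 'camera_from_world': [[-0.011779672682514794, -0.9999293272116077, -0.0016062047300333946, -85.06209151134331], [0.9985782778438395, -0.011847239857361337, 0.05197178009452953, -521.9023686473215], [-0.05198713619660928, -0.0009917105949401779, 0.9986472621402269, -1447.925789857785], [0.0, 0.0, 0.0, 1.0]]}
[165.26097974 550.25920773 213.21380939] [-1.79908832e+02 -3.49236134e-03  1.63278619e+02] 0.1 91.177477278085
```

View pics/scene0.png

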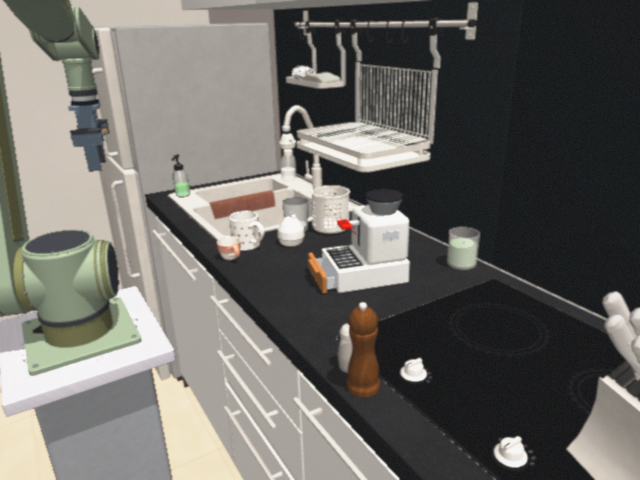

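View pics/top0.png

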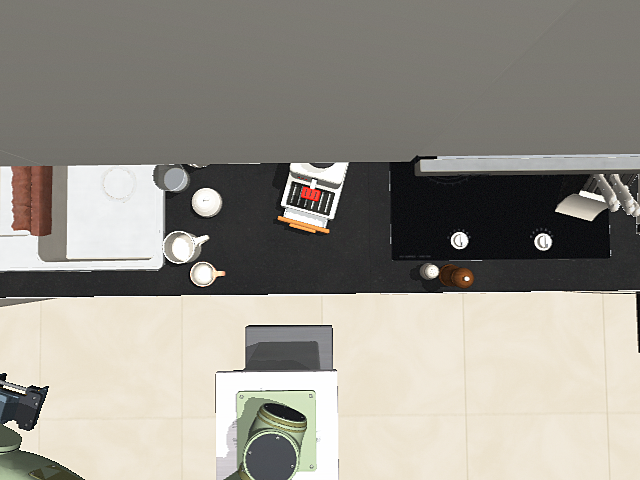

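The scene view shows the grinder at about (375,255) with its drawer front at (318,272) and red pad at (345,224). The top view shows the pad at (311,194) and the drawer front at (303,226). Next I'll enlarge both.

```bash
python3 - <<'E'
import cv2
a=cv2.imread('pics/scene0.png')[195:305,295:425];b=cv2.imread('pics/top0.png')[155:245,260:365]
cv2.imwrite('pics/c1.png',cv2.resize(a,None,fx=6,fy=5.4545,interpolation=cv2.INTER_CUBIC)[:600,:780])
cv2.imwrite('pics/c2.png',cv2.resize(b,None,fx=6,fy=6,interpolation=cv2.INTER_CUBIC))
E
```

```text
(no output)
```

View pics/c1.png

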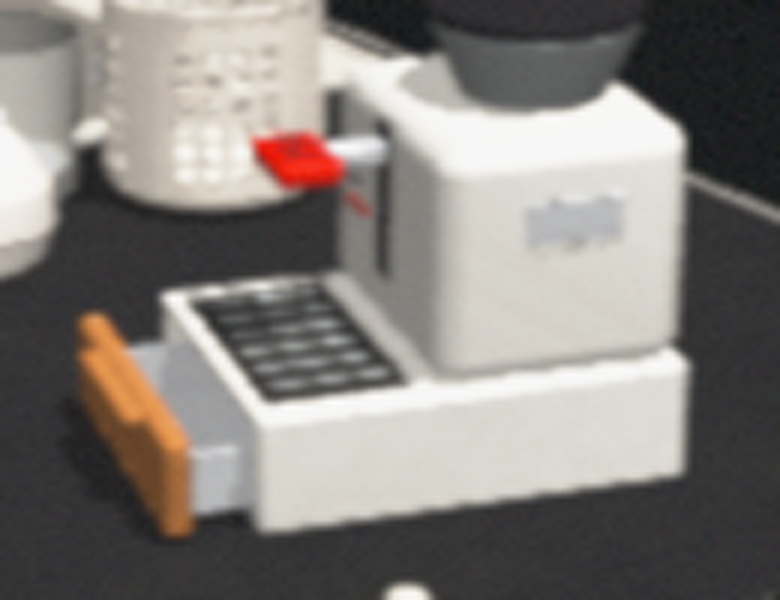

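View pics/c2.png

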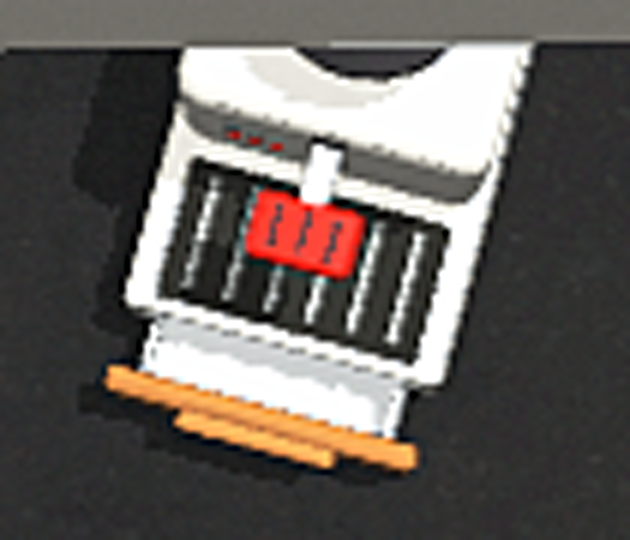

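c1 (scene) shows the pad's upper face centred near (300,150), base front corners at (165,292) and (262,408), and drawer top ends at (88,318) and (180,440). c2 (top) shows the pad centre at (304,232), base corners at (128,305) and (440,383), and drawer ends at (107,378) and (415,460).

```bash
cat >h.py <<'E'
from workcell import env
import numpy as np, cv2
def P(n):
    m=env.camera_model(n);K=np.array([[m['fx'],0,m['cx']],[0,m['fy'],m['cy']],[0,0,1]])
    return K@np.diag([1,-1,-1])@np.array(m['camera_from_world'])[:3]
def ray_z(n,px,z):
    p=P(n);H=np.c_[p[:,0],p[:,1],p[:,2]*z+p[:,3]];w=np.linalg.solve(H,[*px,1]);return w[:2]/w[2]
def tri(a,b):
    X=cv2.triangulatePoints(P('scene'),P('top'),np.float64(a).reshape(2,1),np.float64(b).reshape(2,1));return (X[:3]/X[3]).ravel()
c1=lambda u,v:((u+.5)/6-.5+295,(v+.5)/5.4545-.5+195)
c2=lambda u,v:((u+.5)/6-.5+260,(v+.5)/6-.5+155)
E
python3 - <<'E'
from h import *
np.set_printoptions(precision=1,suppress=True)
for n,a,b,z in [('pad',(300,150),(304,232),150),('baseL',(165,292),(128,305),55),('baseR',(262,408),(440,383),55),('drL',(88,318),(107,372),50),('drR',(180,440),(415,455),50),
 ('towL',(345,85),(180,98),165)]:
    print(n,tri(c1(*a),c2(*b)),ray_z('top',c2(*b),z),ray_z('scene',c1(*a),z))
L,R=ray_z('top',c2(128,305),55),ray_z('top',c2(440,383),55);d=R-L;u=d/np.linalg.norm(d)
print(np.linalg.norm(d)); f=np.array([u[1],-u[0]]) ; f=f if f[0]<0 else -f
print('front dir',f,np.degrees(np.arctan2(*-f[::-1])))
o=(L+R)/2-80*f;print('origin',o,'from pad',ray_z('top',c2(304,232),150)-42*f)
for q in[(107,385),(415,470)]:print('drawer x',(ray_z('top',c2(*q),50)-o)@f)
for n,p,z in[('mug',(182,247),91),('esp',(205,272),49),('caster',(206,201),96),('salt',(429,271),90),('mill',(465,279),170)]:print(n,ray_z('top',p,z))
E
```

```text
pad [601.3 -94.2 148.9] [600.4 -93.7] [600.6 -96.9]
baseL [581.7 -19.   58. ] [581.2 -18.4] [586.1 -13.7]
baseR [ 546.  -150.8   62. ] [ 546.3 -151. ] [ 553.9 -139.1]
drL [552.3  -8.3  48.4] [553.1  -8.9] [549.5 -10.9]
drR [ 515.8 -140.    50.9] [ 516.  -140.1] [ 516.6 -138.5]
towL [655.4 -45.7 153.3] [652.4 -45.4] [638.7 -72.8]
137.0868182768702
front dir [-1.   0.3] -14.757897550818644
origin [ 641.1 -105.1] from pad [ 641.1 -104.4]
drawer x 115.04705900343315
drawer x 118.31617770228263
mug [477.  226.4]
esp [413.5 177.4]
caster [590.5 165.6]
salt [ 410.3 -385.9]
mill [ 392.7 -452.5]
```

```bash
python3 -m jog '{"jaw":[0,0,0,0,0,0,0,0,0,0],"slide":[[-0.3,-0.4,0],[-0.8,-0.95,0],[-0.8,-0.95,0],[-0.8,-0.95,0],[-0.8,-0.95,0],[-0.8,-0.95,0],[-0.8,-0.95,0],[-0.8,-0.95,0],[-0.8,-0.95,0],[-0.8,-0.95,0]],"spin":[-0.12,-0.12,0,0,0,0,0,0,0,0]}' 10
```

```text
time_s: 1.1
ee_pos: [313.5, 231.7, 213.8]
ee_rot: [-180.0, -0.0, 165.2]
force: [0.4, -0.7, 0.6]
gripper_width: 14.3
gripper_force: 0.0
```

```bash
python3 -m jog '{"jaw":[0,0,0,0,0,0,0,0,0,0],"slide":[[-0.8,-0.95,0],[-0.8,-0.95,0],[-0.8,-0.95,0],[-0.8,-0.95,0],[-0.8,-0.95,0],[-0.8,-0.95,0],[-0.8,-0.95,0],[-0.8,-0.95,0],[-0.3,-0.4,0],[0,0,0]],"spin":[0,0,0,0,0,0,0,0,0,0]}'
cat >>h.py <<'E'
from scipy.spatial.transform import Rotation as Ro
O=np.array([641.1,-104.8]);A=np.radians(165.24);F=np.array([np.cos(A),np.sin(A)]);S=np.array([F[1],-F[0]])
def rel():
    s=env.state();p=np.array(s['ee_pos']);d=p[:2]-O
    print('t',s['time_s'],'p',p.round(1),'rot',np.round(s['ee_rot'],1),'ahead',(d@F).round(1),'lat',(d@S).round(1),'F',np.round(s['force'],1),'Ff',round(float(np.dot(s['force'][:2],F)),1),'w',round(float(s['gripper_width']),1))
E
python3 -c "from h import *;rel()"
```

```text
time_s: 2.1
ee_pos: [446.6, -51.3, 213.5]
ee_rot: [180.0, -0.1, 165.0]
force: [-0.0, -0.1, -0.7]
gripper_width: 0.6
gripper_force: 0.0
t 2.1 p [446.6 -51.3 213.5] rot [ 1.80e+02 -1.00e-01  1.65e+02] ahead 201.8 lat 2.2 F [-0.  -0.1 -0.7] Ff -0.0 w 0.6
```

```bash
python3 -m jog '{"jaw":[0,0,0,0,0,0,0,0,0,0],"slide":[[0,-0.07,0.9],[0,0,0.9],[0,0,0.9],[0,0,0.9],[0,0,0.9],[0,0,0.9],[0,0,0.85],[-0.6,0,0],[-0.6,0,0],[0,0,0]],"spin":[0,0,0,0,0,0,0,0,0,0]}'
python3 - <<'E'
from h import *
rel()
a=env.grab_frame('scene')[:,:,::-1][180:305,265:425];b=env.grab_frame('top')[:,:,::-1][155:305,260:365]
a=cv2.resize(a,(400*1,312));b=cv2.resize(b,(400,571));a=cv2.copyMakeBorder(a,0,259,0,0,cv2.BORDER_CONSTANT)
cv2.imwrite('pics/d1.png',np.hstack([a,b]))
E
```

```text
time_s: 3.1
ee_pos: [482.5, -60.3, 26.6]
ee_rot: [180.0, 0.1, 165.3]
force: [-0.7, -0.2, -0.4]
gripper_width: 0.8
gripper_force: 0.0
t 3.1 p [482.5 -60.3  26.6] rot [1.800e+02 1.000e-01 1.653e+02] ahead 164.7 lat 2.6 F [-0.7 -0.2 -0.4] Ff 0.6 w 0.8
```

View pics/d1.png

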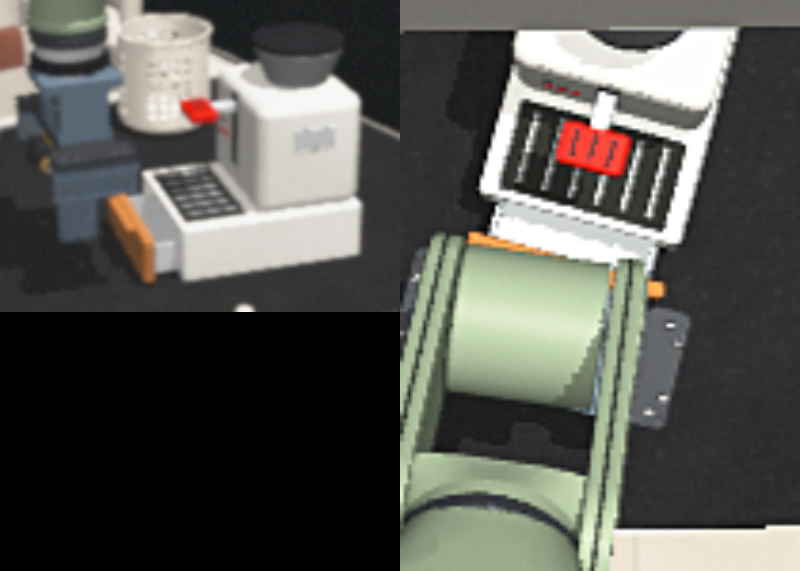

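d1 shows the gripper standing upright just in front of the drawer and level with it, with nothing touched yet. Next I'll push gently.

```bash
python3 -m jog '{"jaw":[0,0,0,0,0,0,0,0,0],"slide":[[-0.3,-0.06,0],[-0.3,0,0],[-0.3,0,0],[-0.3,0,0],[-0.2,0,0],[-0.2,0,0],[0,0,0],[0,0,0],[0,0,0]],"spin":[0,0,0,0,0,0,0,0,0]}';python3 -c "from h import *;rel()"
```

```text
time_s: 4.1
ee_pos: [526.6, -75.5, 26.2]
ee_rot: [180.0, -0.0, 165.2]
force: [-0.8, -0.3, -1.5]
gripper_width: 0.5
gripper_force: 0.5
t 4.1 p [526.6 -75.5  26.2] rot [180.   -0.  165.2] ahead 118.2 lat -0.8 F [-0.8 -0.3 -1.5] Ff 0.7 w 0.5
```

```bash
for i in 1; do python3 -m jog '{"jaw":[0,0,0],"slide":[[-0.1,0,0],[-0.1,0,0],[0,0,0]],"spin":[0,0,0]}';done; python3 - <<'E'
from h import *
rel()
a=env.grab_frame('scene')[:,:,::-1][180:305,265:425]
cv2.imwrite('pics/d2.png',cv2.resize(a,(768,600),interpolation=cv2.INTER_CUBIC))
E
```

```text
time_s: 4.4
ee_pos: [526.7, -75.5, 26.0]
ee_rot: [-180.0, -0.7, 165.2]
force: [-12.9, 4.2, 10.1]
gripper_width: 0.4
gripper_force: 6.8
t 4.4 p [526.7 -75.5  26. ] rot [-180.    -0.7  165.2] ahead 118.1 lat -0.9 F [-12.9   4.2  10.1] Ff 13.5 w 0.4
```

View pics/d2.png

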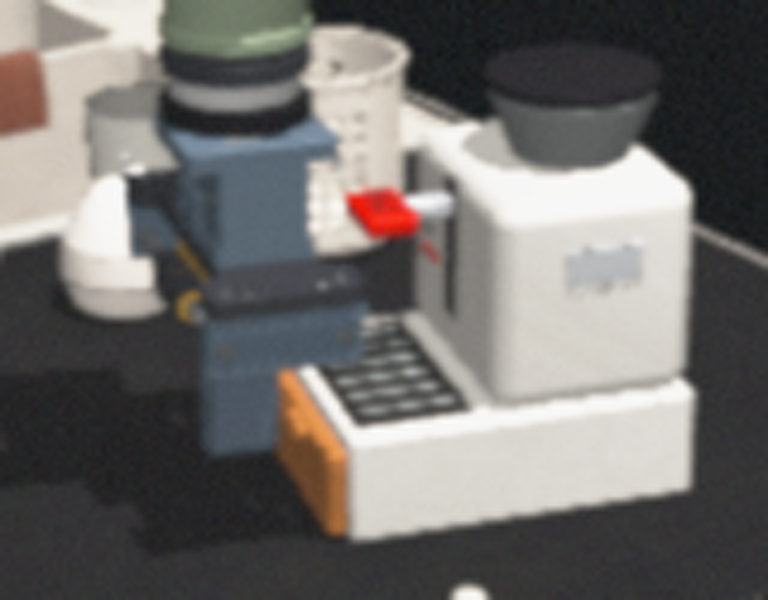

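d2 shows the wooden front flush against the white base, with the push blocked at 13 N (the roller gives only 6 N). I'll back off, rise and verify.

```bash
python3 -m jog '{"jaw":[0,0,0,0,0,0,0,0,0,0],"slide":[[0.5,0,0],[0.8,0,0],[0.8,0,0],[0,0,-0.9],[0,0,-0.9],[0,0,-0.9],[0,0,-0.9],[0,0,-0.9],[0,0,-0.3],[0,0,0]],"spin":[0,0,0,0,0,0,0,0,0,0]}'; python3 - <<'E'
from h import *
rel()
a=env.grab_frame('scene')[:,:,::-1][195:305,295:425];b=env.grab_frame('top')[:,:,::-1][155:245,260:365]
cv2.imwrite('pics/e.png',np.hstack([cv2.resize(a,(400,340),interpolation=cv2.INTER_CUBIC),cv2.resize(b,(397,340),interpolation=cv2.INTER_CUBIC)]))
E
```

```text
time_s: 5.45
ee_pos: [472.7, -61.0, 171.6]
ee_rot: [180.0, 0.2, 165.2]
force: [-0.6, -0.9, 0.5]
gripper_width: 0.3
gripper_force: 0.0
t 5.45 p [472.7 -61.  171.6] rot [180.    0.2 165.2] ahead 174.0 lat -0.6 F [-0.6 -0.9  0.5] Ff 0.3 w 0.3
```

View pics/e.png

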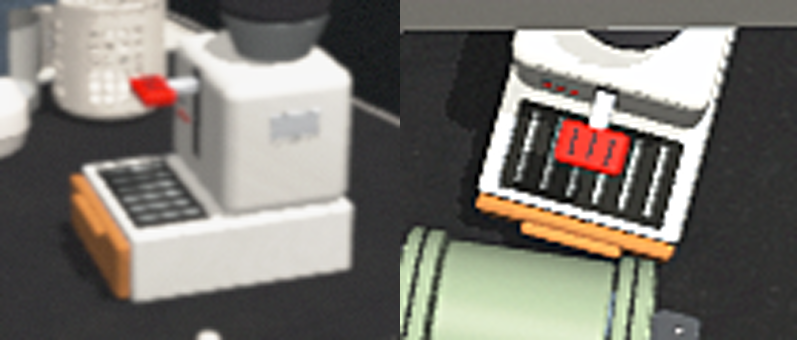

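e.png shows the drawer flush with the base in both views, and the lever still up. Now I'll move over the pad.

```bash
python3 -m jog '{"jaw":[0,0,0,0,0,0,0,0,0,0],"slide":[[-0.4,0,-0.3],[-0.5,0,0],[-0.5,0,0],[-0.5,0,0],[-0.5,0,0],[-0.5,0,0],[-0.5,0,0],[-0.5,0,0],[-0.45,0,0],[0,0,0]],"spin":[0,0,0,0,0,0,0,0,0,0]}'; python3 -c "from h import *;rel()"
```

```text
time_s: 6.55
ee_pos: [598.2, -94.4, 177.0]
ee_rot: [-180.0, -0.2, 165.2]
force: [-0.1, -0.1, -0.7]
gripper_width: 0.8
gripper_force: 0.0
t 6.55 p [598.2 -94.4 177. ] rot [-180.    -0.2  165.2] ahead 44.1 lat -0.9 F [-0.1 -0.1 -0.7] Ff 0.1 w 0.8
```

```bash
python3 -m jog '{"jaw":[0,0,0,0,0,0,0,0],"slide":[[-0.05,0,0.3],[0,0,0.3],[0,0,0.3],[0,0,0.2],[0,0,0.2],[0,0,0.2],[0,0,0],[0,0,0]],"spin":[0,0,0,0,0,0,0,0]}'; python3 -c "from h import *;rel()"
```

```text
time_s: 7.35
ee_pos: [598.0, -94.3, 134.8]
ee_rot: [180.0, -0.1, 165.2]
force: [-2.7, 0.8, 5.3]
gripper_width: 0.5
gripper_force: 2.8
t 7.35 p [598.  -94.3 134.8] rot [ 1.800e+02 -1.000e-01  1.652e+02] ahead 44.3 lat -0.8 F [-2.7  0.8  5.3] Ff 2.8 w 0.5
```

```bash
python3 -m jog '{"jaw":[0,0,0,0,0,0,0],"slide":[[0,0,0.15],[0,0,0.15],[0,0,0.15],[0,0,0.15],[0,0,0.15],[0,0,0],[0,0,0]],"spin":[0,0,0,0,0,0,0]}'; python3 -c "from h import *;rel()"
```

```text
time_s: 8.05
ee_pos: [598.1, -94.3, 112.8]
ee_rot: [180.0, -0.1, 165.2]
force: [-3.2, 0.2, 6.8]
gripper_width: 0.7
gripper_force: 3.5
t 8.05 p [598.1 -94.3 112.8] rot [ 1.800e+02 -1.000e-01  1.652e+02] ahead 44.3 lat -0.8 F [-3.2  0.2  6.8] Ff 3.1 w 0.7
```

```bash
python3 -m jog '{"jaw":[0,0,0],"slide":[[0,0,0.04],[0,0,0],[0,0,0]],"spin":[0,0,0]}'; python3 - <<'E'
from h import *
rel()
a=env.grab_frame('scene')[:,:,::-1][180:400,215:425]
cv2.imwrite('pics/f.png',cv2.resize(a,(573,600),interpolation=cv2.INTER_CUBIC))
E
```

```text
time_s: 8.35
ee_pos: [598.1, -94.3, 111.8]
ee_rot: [180.0, -0.1, 165.2]
force: [-3.2, 1.4, 7.4]
gripper_width: 0.8
gripper_force: 4.1
t 8.35 p [598.1 -94.3 111.8] rot [ 1.800e+02 -1.000e-01  1.652e+02] ahead 44.3 lat -0.8 F [-3.2  1.4  7.4] Ff 3.4 w 0.8
```

View pics/f.png

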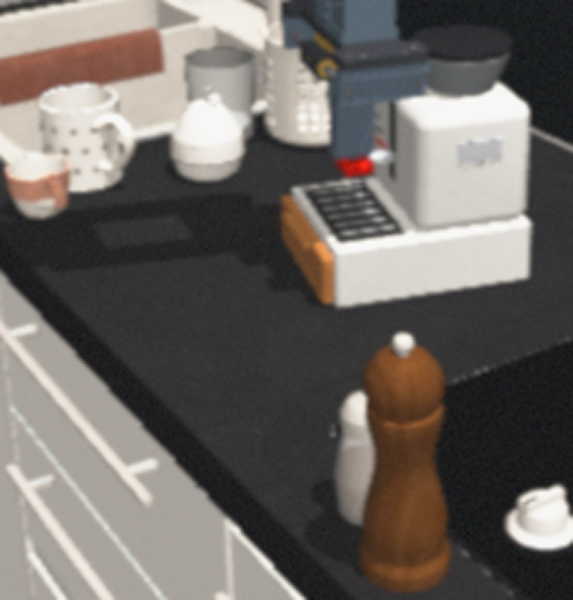

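f.png shows the pad held down under the fingertips, the drawer flush and every bystander standing. The height of 111.8 mm and force of 7.4 N match the third setting.

```bash
python3 -c "
from workcell import env
print(env.job_done())"
```

```text
the job is handed in; nothing more can be done
None
```

I pushed the drawer fully home first, then pressed the dose lever to its third click, and handed the job in at 8.4 s with the lever still held at about 38 mm; nothing around the grinder was moved.

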